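Push a mortar prism up the length-gauge ramp until it is caught against the top stop

ROBOT

A 6-joint arm with a two-finger parallel gripper is mounted at the origin on a cart in front of the work surface, level with it; the furniture and walls round the work are solid. World frame = base frame: x ahead of the robot, y to its left, z up, the work surface at z = 0. Lengths are in m, angles in rad, forces in N, time in s.
With the tool pointing down it reaches from about 0.425 to 0.95 m from the base axis. Payload 3.5 kg.
Tool frame: the origin (TCP) lies on the centre line of the jaws, within the pads' length; the fingertips stand 14 mm ahead of it and the grasp point (between the pads) lies 5 mm behind it (ctrl.tip_reach is the distance from the TCP to the fingertips, in m); z points along the fingers, y is the line along which they close (so a half turn about z gives the same grasp; the last joint's range is limited). The gripper opens to 85 mm and grips with 20 to 120 N. Pads are 22 mm wide; open, the fingers measure 114 mm over their backs; the gripper's body (76 mm by 85 mm) begins 54 mm behind the grasp point. The pads swing forward as they close: fully open they stand 13 mm farther back than shut.
Start: joints at [1.012, 0.286, 1.577, -0, 1.279, -0.15], TCP at [0.268, 0.619, 0.245] pointing down, gripper open.
Joint ranges: [-2.77, 2.77], [-0.9, 2.22], [0.21, 2.48], [-1.53, 4.67], [0.24, 2.81], [-2.84, 2.84]. Speed limits (rad/s): [2.79, 2.79, 3.14, 3.14, 3.14, 3.14].

INTERFACE

Orientations are given as a unit quaternion [x, y, z, w].
In Python, from plant import get_state, imaging, workorder, ctrl gives the robot as it stands. The module is installed in compiled form; this text tells all that it offers.
- The arm moves only by the shell command python3 -m jog 'ROWS' [FORCE]. ROWS is JSON, a list of rows, each a list of 7 numbers: the closure, from 0 (fully open) to 1 (shut), then the shift along the tool's x, y, z in mm, then the turn, a rotation vector about the tool's x, y, z in rad. In form: [[gripper, tx, ty, tz, ax, ay, az], ...]. A call has 1 to 12 rows; each row is the pose to reach, as a shift and turn from the pose commanded when the call began, along the tool's axes at that moment; what a row does not reach only later rows make up. A row lasts 1/10 s, in which the tool goes at most 50 mm and 8.59 degrees, less where a joint would pass 70% of its speed; a pose out of reach is approached as far as the arm can. A call with a gripper value outside its range is refused whole. The fingers move at their own pace and stop on an object; FORCE is the grip in N (left out, the last holds). Time passes only in rows, so rows that repeat a pose let the fingers close. It gives the time, the measured TCP pose, the force, the opening and the grip force at its end, in the units of the state.
- get_state(): the state, without advancing time (a new reading comes with each control period).
- imaging.read_camera(name): name is "scene" or "top"; returns a dict with "image" (480x640x3 uint8, blue, green, red), "fx", "fy", "cx", "cy" (pixels), "R" (3x3) and "t" (3): a world point X has camera coordinates R X + t. Camera axes: x right, y down, z forward; pixel columns grow to the right and rows downward; lengths in m; the calibration is good to about 2 mm. A picture is of the moment at which its call begins. There is no depth.
- workorder.sign_off(): hands the job in; it is judged then, once.
The state is a dict: "time": time; "qpos": joint angles; "dq": joint speeds; "joint_efforts": joint torques, N m; "eef_pos": TCP position; "tcp_rot": TCP orientation; "contact_force": force on the tool from outside, world axes, zero at the start; "wrist_torque": the same for the moment, N m; "opening": opening from 0.0 (shut) to 1.0 (fully open); "finger_force": force on a finger pad.
Only numpy, scipy, OpenCV 4.12 (cv2) and the standard library are available. Lean on these libraries where they do the work, as an engineer would, in place of code of your own. Each camera call takes 0.05 s, during which the arm holds its last target. There are 200 camera calls.

TASK

Lay the whole mortar prism lengthwise in the lower end of the sloping gauge ramp and push it up, over the sprung catch, until the catch snaps up behind it. Then bed its upper end firmly against the stop at the top by pressing with about 15 N for a moment, and let go so that it stays held there. The gauge is delicate: never push with more than 20 N; leave the half prisms and the caliper alone.

Things in the scene. Friction and masses are not known exactly. Their poses are not given: they have to be found in the camera images.
- prism_mid (a point): centre (half-way up, mid-length) of the whole mortar prism: loose grey block 160 x 40 x 40 mm, 0.5 to 0.7 kg, on the bench to the left of the ramp's foot; its x axis is its length, z is up. Grip it across its 40 mm width, in its upper half, so that the fingers clear the channel walls. The two shorter blocks are broken halves.
- chute: the fixed sloping metal channel (0.45 m long, round dial gauge at its upper end). Origin: middle of its foot end on the running surface of its two rails, 29 mm above the bench; x points up the slope (8 degrees), y across, z square to the rails. It is 44 mm wide between walls that rise 7 mm above the rails and flare outward; open at the foot. Pushing needs 3 to 8 N of friction and weight.
- lay (a point): point on the channel's rails over which the prism's centre belongs when first laid down: 80 mm up the channel from its foot end (chute x = 80, y = 0, z = 0 mm). The prism must then lie wholly below x = 175 mm, clear of the catch, its length along the channel.
- seat (a point): point on the rails (chute x = 310 mm) half-way along the range of places for the prism's final centre. Catch and top stop sit together on a stop bar clamped at an offset b = 0 to 60 mm up the channel, which differs in each run and is not measured: feel for it. The final centre is at x = 280 mm + b, the prism's lower end at 200 mm + b.
- plunger_nominal (a point): where the gauge plunger's round tip stands for b = 0 (chute x = 357.5 mm, 20 mm above the rails); it really is b further up. It yields along x with 2.4 N at first, 0.6 N more per mm. The catch snaps once it is 2.5 mm in; 2.5 mm further on, two shoulders faced with hard rubber (10 N per mm) stop the prism. Let go, it is held between plunger and catch.
- catch (a joint): angle of the sprung catch (rad): 0 = up (free, or snapped behind the prism), about 0.2 to 0.25 = pressed level with the rails under the prism. It is 10 mm wide, mid-channel, sloping up from the rails at x = 180 mm + b to about 6 mm, with a square face at 200 mm + b. It adds about 1 N. Whatever pushes the prism's lower end must stay 9 mm or more above the rails to clear it.
- prism: the same whole prism; origin at the centre of its underside.
- prism_half: broken half prism, 83 x 40 x 40 mm, loose on the bench (bystander); origin at the centre of its underside.
- prism_half_2: broken half prism, 74 x 40 x 40 mm, loose on the bench (bystander); origin at the centre of its underside.
- caliper: caliper, 231 x 59 x 11 mm, loose on the bench (bystander); origin at the centre of its underside.
Mind the look-alikes: they are no part of the job. Several things look just like the prism: the one meant starts nearest to the robot's base.

How it is judged:
On the way, in this order (a step that is already met when the one before it is completed fails the run):
1. the whole prism lies in the lower end of the channel, flat on the rails, clear of the catch (x of prism_mid in the frame of chute between 0.03 and 0.102 m and y of prism_mid in the frame of chute between -0.005 and 0.005 m and z of prism_mid in the frame of chute below 0.024 m and angle between the x axis of prism and the x axis of chute, either way round below 0.06 rad and value of joint catch below 0.05 rad), for 0.2 s.
2. it slides up the rails over the catch, pressing it down (value of joint catch above 0.12 rad and x of prism_mid in the frame of chute above 0.15 m and z of prism_mid in the frame of chute below 0.025 m), for 0.2 s.
3. with the catch up behind it, it is pressed firmly home against the top stop (value of joint catch below 0.05 rad and x of prism_mid in the frame of chute above 0.276 m and contact force between prism and chute above 13 N), for 0.2 s.
At the end, for the whole second after the job is handed in: the prism rests flat in the channel (within 3 mm of the rails, 5 mm of the middle and 0.05 rad of the slope), its centre more than 276 mm up the channel, held between catch and gauge plunger with the catch fully up behind it (under 0.05 rad); prism at rest and released (value of joint catch below 0.05 rad and x of prism_mid in the frame of chute above 0.276 m and y of prism_mid in the frame of chute between -0.005 and 0.005 m and z of prism_mid in the frame of chute below 0.023 m and angle between the x axis of prism and the x axis of chute, either way round below 0.05 rad and linear speed of prism below 0.01 m/s); the robot touches nothing.
It fails at once if the prism is dropped or forced into the ramp with more than 45 N (contact force between prism and chute above 45 N).
It fails at once if once it is on its way up, the prism bears on the ramp, catch and stop with more than 32 N in all (its own 6 N or so, and the push) (contact force between prism and chute above 32 N and x of prism_mid in the frame of chute above 0.15 m).
It fails at once if a bystander is shifted by more than 20 mm (distance of any of prism_half, prism_half_2, caliper from where it was at the start of the episode above 0.02 m).
It also fails if it takes over 64 s, if anything falls off the work surface, if the arm or the gripper's body presses on something with over 40 N, if the wrist force passes 120 N, or if a joint passes its speed limit or range.

## Working session

There is one attempt and no reset: what is moved stays moved. The work goes in short steps, Python scripts to look and compute and a shell command to move; the robot and the scene stay as the last step left them, time stands still between calls to the robot, and variables do not carry over. Pictures are saved under pics/ and viewed, at most 13 in all, crops included, and the job is handed in when it is done.

```bash
mkdir -p pics
cat > h.py <<'E'
import numpy as np, cv2
from plant import get_state, imaging
def cam(n): return imaging.read_camera(n)
def ray(c,u,v):
    R=np.array(c["R"]);t=np.array(c["t"])
    o=-R.T@t; d=R.T@np.array([(u-c["cx"])/c["fx"],(v-c["cy"])/c["fy"],1.]); return o,d/np.linalg.norm(d)
def onz(c,u,v,z):
    o,d=ray(c,u,v); return o+d*(z-o[2])/d[2]
def tri(c1,p1,c2,p2):
    o1,d1=ray(c1,*p1);o2,d2=ray(c2,*p2)
    s=np.linalg.lstsq(np.c_[d1,-d2],o2-o1,rcond=None)[0]
    a=o1+s[0]*d1;b=o2+s[1]*d2; return (a+b)/2,np.linalg.norm(a-b)
def proj(c,X):
    p=np.array(c["R"])@X+np.array(c["t"]); return c["fx"]*p[0]/p[2]+c["cx"],c["fy"]*p[1]/p[2]+c["cy"]
E
python3 - <<'E'
from h import *
for n in("scene","top"):
    c=cam(n); cv2.imwrite(f"pics/{n}0.png",c["image"]); o,d=ray(c,320,240); print(n,c["fx"],c["cx"],c["cy"],o.round(3),d.round(3))
s=get_state(); print(s["eef_pos"],s["tcp_rot"],s["contact_force"],s["opening"])
E
```

```text
scene 568.2520802046506 325.1973181452846 233.67216612150182 [-0.489 -0.344  1.179] [ 0.611  0.387 -0.691]
top 547.3757103881554 319.7193337843972 233.0476437688568 [0.267 0.257 1.391] [ 0.173  0.004 -0.985]
[0.26795602 0.61891404 0.24407702] [ 2.02944685e-01  9.79189626e-01 -9.92036604e-04 -3.83742815e-04] [-0.28191603  0.48168187  0.8721675 ] 0.9999358441342692
```

View pics/scene0.png

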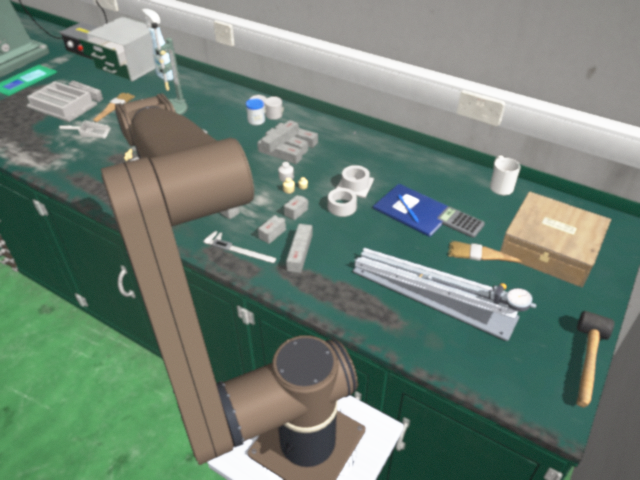

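View pics/top0.png

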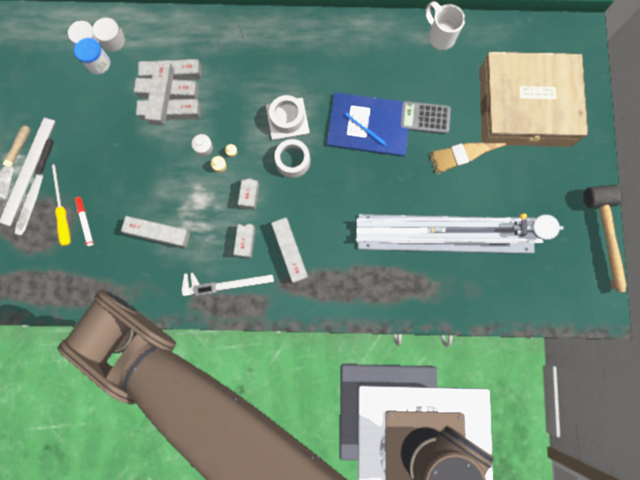

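Scene: the candidates for the whole prism in the top view are the block at (289,250), the block at (155,232) and the stack of blocks at (165,90). The halves are at (248,193) and (243,240). The robot base is near (440,450), so the nearest full-length block is the one at (289,250); in the scene view it is at (299,248). The chute runs from its foot at top (357,230) to the dial at (546,228). Next I'll take close crops of both.

Run:
```python
from h import *
t=cv2.imread("pics/top0.png"); s=cv2.imread("pics/scene0.png")
a=cv2.resize(t[200:300,260:400],(700,500),interpolation=cv2.INTER_CUBIC)
b=cv2.resize(s[210:310,270:410],(700,500),interpolation=cv2.INTER_CUBIC)
cv2.imwrite("pics/ct.png",a); cv2.imwrite("pics/cs.png",b)
```

```text
(no output)
```

View pics/ct.png

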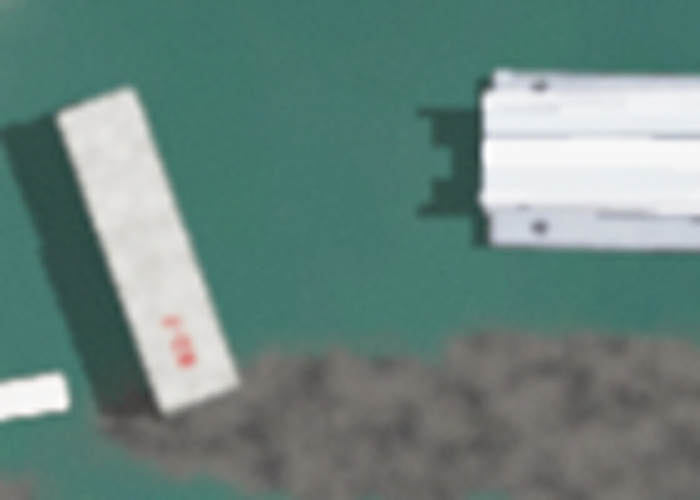

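View pics/cs.png

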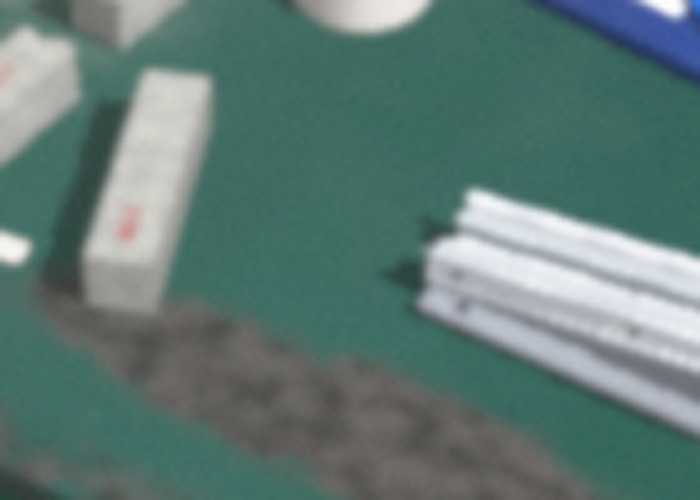

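The crop at (289,250) shows one full-length prism, clean and separate, about 160 mm long; the crop corners at top px give its top face. The chute foot is at crop x≈485. Next I'll triangulate the prism and take an edge view of the chute.

Run:
```python
from h import *
ct,cs=cam("top"),cam("scene")
f=lambda p,o:((p[0]+.5)/5-.5+o[0],(p[1]+.5)/5-.5+o[1])
T=[f(p,(260,200)) for p in[(58,113),(134,88),(240,382),(165,413)]]
S=[f(p,(270,210)) for p in[(145,70),(212,77),(165,262),(85,255)]]
P=[]
for a,b in zip(T,S):
    X,e=tri(ct,a,cs,b);P.append(X);print(X.round(4),round(e,4),onz(ct,*a,.04).round(4),onz(cs,*b,.04).round(4))
P=np.array(P);print(P.mean(0))
Q=np.array([onz(ct,*a,.04) for a in T]);d=(Q[0]+Q[1]-Q[2]-Q[3])/2;print("topray ctr",Q.mean(0),"len",np.linalg.norm(d),"wid",np.linalg.norm(Q[0]-Q[1]),"ang",np.degrees(np.arctan2(d[1],d[0])))
# red spray of dark/contrast-stretched chute
g=ct["image"][205:260,345:575].astype(float)
g=np.clip((g-110)*1.75,0,255).astype(np.uint8)
a=cv2.resize(g,(800,191),interpolation=cv2.INTER_CUBIC)
h=cs["image"][240:345,345:545].astype(float);h=np.clip((h-60)*1.3,0,255).astype(np.uint8)
b=cv2.resize(h,(760,399),interpolation=cv2.INTER_CUBIC);b=cv2.copyMakeBorder(b,0,0,0,40,0)
cv2.imwrite("pics/ch.png",np.vstack([a,b]))
# profiles across chute in top view
for u in(365,390,420,450,480,510): print(u,ct["image"][208:258,u].min(1))
```

```text
[0.5471 0.3874 0.0372] 0.0018 [0.5471 0.3864 0.04  ] [0.544  0.3863 0.04  ]
[0.5607 0.3489 0.0397] 0.0008 [0.5609 0.3485 0.04  ] [0.5601 0.349  0.04  ]
[0.4145 0.289  0.0413] 0.005 [0.4132 0.291  0.04  ] [0.4172 0.2878 0.04  ]
[0.3967 0.3276 0.0417] 0.0002 [0.397  0.3276 0.04  ] [0.398  0.3287 0.04  ]
[0.47978015 0.33822096 0.03998806]
topray ctr [0.47953129 0.33839999 0.04      ] len 0.15989048256427563 wid 0.04031358227127728 ang 21.327156329033247
365 [ 66  68  66  67  66  81 129 180 198 202 226 238 237 229 228 233 234 232
 218 215 242 247 247 247 246 239 235 235 235 235 238 238 221 188 198 202
 199 197 203 203 173 113  73  68  70  70  70  70  73  72]
390 [ 64  64  65  63  64  61  93 157 200 211 230 240 241 241 239 234 233 230
 212 209 241 247 247 247 245 239 234 233 232 233 236 237 231 222 204 184
 196 201 202 202 197 164  96  66  66  66  64  64  66  66]
420 [ 67  68  67  66  66  64  69 107 163 210 236 241 221 206 227 233 231 227
 209 212 243 247 247 247 243 231 230 232 228 222 231 240 235 232 219 163
 168 195 202 200 197 184 140  82  61  64  65  64  63  63]
450 [ 69  69  67  67  68  69  70  84 130 192 237 244 233 217 229 234 233 230
 200 153 143 130 123 126 158 213 232 235 232 225 224 234 231 209 174 147
 171 201 207 207 205 202 171 113  70  64  66  64  65  62]
480 [ 70  68  69  67  67  68  70  66  93 162 222 235 226 216 232 236 235 236
 218 168 150 131 121 128 161 216 234 237 233 226 227 239 238 218 177 139
 133 152 182 202 205 205 198 159  95  62  64  64  64  66]
510 [ 65  65  65  62  64  64  66  62  92 160 219 236 232 195 170 169 171 179
 170 130  96  87  88  91 111 144 164 179 211 224 229 239 240 234 224 196
 185 188 195 202 202 204 205 196 154  88  59  62  63  66]
```

View pics/ch.png

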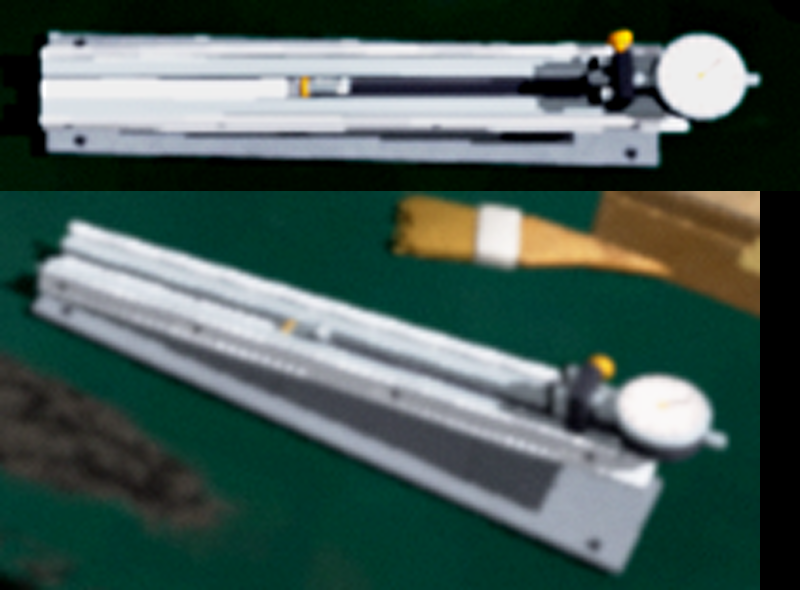

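The chute runs right and slightly down in the top view, with its foot at about (356.6,229). The yellow-marked catch is at about (433,230) and the plunger and stop are at about (500-520,230). Next I'll fit the flange edges and triangulate the foot corners.

Run:
```python
from h import *
from plant import ctrl
print("tip",ctrl.tip_reach)
ct,cs=cam("top"),cam("scene")
m=ct["image"].min(2).astype(float)
def cross(col,th,rev=False):
    r=range(len(col)-1)
    for i in (reversed(r) if rev else r):
        a,b=col[i],col[i+1]
        if (a-th)*(b-th)<=0 and a!=b: return i+(th-a)/(b-a)
U=np.arange(364,470,2)
up=np.array([208+cross(m[208:258,u],133) for u in U]); lo=np.array([208+cross(m[208:258,u],135,True) for u in U])
A=np.array([onz(ct,u,v,.002) for u,v in zip(U,up)]);B=np.array([onz(ct,u,v,.002) for u,v in zip(U,lo)])
for n,X in(("far",A),("near",B)):
    p=np.polyfit(X[:,1],X[:,0],1); print(n,p,np.std(X[:,0]-np.polyval(p,X[:,1])),"x at y=.17",np.polyval(p,.17), "yaw of +x chute",np.degrees(np.arctan2(-1,-p[0])))
# wall outer top edges at z rising
f=lambda p,o:((p[0]+.5)/5-.5+o[0],(p[1]+.5)/5-.5+o[1])
for a,b in(((485,90),(470,190)),((482,205),(430,245))):
    X,e=tri(ct,f(a,(260,200)),cs,f(b,(270,210)));print("wall foot corner",X.round(4),round(e,4),onz(ct,*f(a,(260,200)),.036).round(4))
print("foot row", [round(350+cross(m[r,350:370],150),2) for r in (220,226,230,236,238)], "y@z.036", onz(ct,356.6,229,.036))
```

```text
tip 0.014
far [1.42374024e-04 5.82034578e-01] 0.00045235087186159124 x at y=.17 0.5820587819278198 yaw of +x chute -90.00815743066023
near [0.00142653 0.49057808] 0.0002869184546562746 x at y=.17 0.49082059367589026 yaw of +x chute -90.0817338484284
wall foot corner [0.5637 0.1725 0.0353] 0.0039 [0.5647 0.1709 0.036 ]
wall foot corner [0.506  0.1706 0.0401] 0.0037 [0.5055 0.1719 0.036 ]
foot row [np.float64(355.95), np.float64(356.48), np.float64(355.86), np.float64(356.21), np.float64(355.76)] y@z.036 [0.5352807  0.17065019 0.036     ]
```

```bash
python3 -m jog '[[0.2,-40,-22,15,0,0,-0.13],[0.2,-80,-45,30,0,0,-0.26],[0.2,-120,-68,45,0,0,-0.39],[0.2,-160,-91,60,0,0,-0.52],[0.2,-200,-113,75,0,0,-0.65],[0.2,-240,-136,90,0,0,-0.781],[0.2,-280,-159,105,0,0,-0.781],[0.2,-305.6,-173.2,124,0,0,-0.781],[0.2,-305.6,-173.2,124,0,0,-0.781],[0.2,-305.6,-173.2,124,0,0,-0.781]]'
python3 - <<'E'
from h import *
from scipy.spatial.transform import Rotation as R
s=get_state();print(s["eef_pos"],R.from_quat(s["tcp_rot"]).as_matrix().round(4).tolist(),s["contact_force"],s["opening"])
c=cam("scene");t=cam("top")
cv2.imwrite("pics/g1.png",np.hstack([cv2.resize(c["image"][170:300,220:350],(400,400)),cv2.resize(t["image"][180:310,220:350],(400,400))]))
E
```

```text
time: 1.3
eef_pos: [0.4798, 0.3386, 0.121]
tcp_rot: [-0.184, 0.983, 0.0, -0.001]
contact_force: [-0.6, 0.3, -1.0]
opening: 0.799
finger_force: 0.0
[0.4798231  0.33855303 0.12095247] [[-0.9321, -0.3621, -0.0013], [-0.3621, 0.9321, -0.0001], [0.0012, 0.0004, -1.0]] [-0.64124889  0.31791699 -1.01782578] 0.7987735723586921
```

View pics/g1.png

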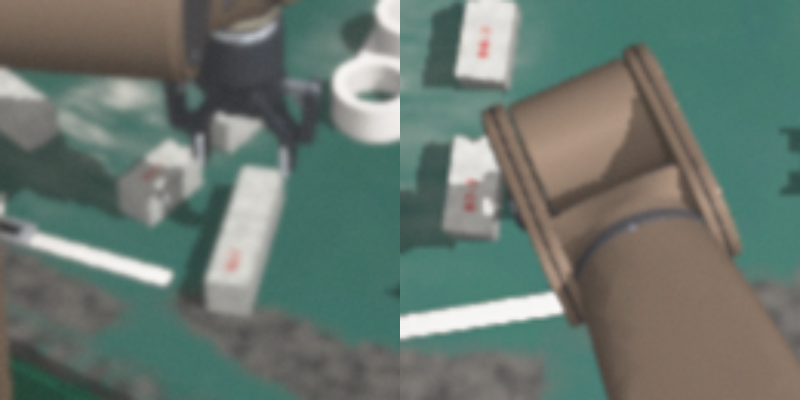

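The fingers straddle the prism, with clearance to the half block on the left. I'll descend and grip.

```bash
python3 -m jog '[[0.2,0,0,40,0,0,0],[0.2,0,0,75,0,0,0],[0.2,0,0,93,0,0,0],[0.2,0,0,93,0,0,0],[0.7,0,0,93,0,0,0],[0.7,0,0,93,0,0,0],[0.7,0,0,93,0,0,0],[0.7,0,0,93,0,0,0],[0.7,0,0,93,0,0,0],[0.7,0,0,93,0,0,0]]' 60
```

```text
time: 2.4
eef_pos: [0.4812, 0.3405, 0.031]
tcp_rot: [-0.185, 0.983, 0.001, 0.002]
contact_force: [-2.7, 3.7, 5.5]
opening: 0.451
finger_force: 64.3
```

```bash
python3 -m jog '[[0.7,0,0,-30,0,0,0],[0.7,0,0,-70,0,0,0],[0.7,0,0,-110,0,0,0.14],[0.7,5,-30,-122,0,0,0.28],[0.7,9,-60,-122,0,0,0.42],[0.7,12,-90,-122,0,0,0.56],[0.7,16,-120,-122,0,0,0.7],[0.7,20,-150,-122,0,0,0.84],[0.7,25,-180,-122,0,0,0.98],[0.7,29,-210,-122,0,0,1.12],[0.7,33,-240,-122,0,0,1.26],[0.7,33,-240,-122,0,0,1.4]]'
python3 -m jog '[[0.7,0,0,0,0,0,0.14],[0.7,0,0,0,0,0,0.28],[0.7,0,0,0,0,0,0.42],[0.7,0,0,0,0,0,0.543],[0.7,0,0,0,0,0,0.543],[0.7,0,0,0,0,0,0.543]]'
python3 - <<'E'
from h import *
from scipy.spatial.transform import Rotation as R
s=get_state();print(R.from_quat(s["tcp_rot"]).as_matrix().round(4).tolist(),s["finger_force"])
E
```

```text
time: 3.6
eef_pos: [0.5359, 0.0997, 0.1488]
tcp_rot: [0.496, 0.869, -0.002, -0.0]
contact_force: [-0.9, 0.6, -6.9]
opening: 0.453
finger_force: 63.1
time: 4.2
eef_pos: [0.5353, 0.1032, 0.1491]
tcp_rot: [0.706, 0.708, -0.001, -0.001]
contact_force: [0.3, 0.1, -8.1]
opening: 0.456
finger_force: 63.1
[[-0.0026, 1.0, -0.0024], [1.0, 0.0026, -0.0004], [-0.0004, -0.0024, -1.0]] 63.091667890548706
```

```bash
python3 -m jog '[[0.7,0,0,0,0,-0.07,0],[0.7,0,0,0,0,-0.1396,0],[0.7,7,0.7,30,0,-0.1396,0.002],[0.7,7,0.7,55,0,-0.1396,0.002],[0.7,7,0.7,55,0,-0.1396,0.002],[0.7,7,0.7,55,0,-0.1396,0.002],[0.7,7,0.7,55,0,-0.1396,0.002]]'
python3 - <<'E'
from h import *
from scipy.spatial.transform import Rotation as R
s=get_state();print(R.from_quat(s["tcp_rot"]).as_matrix().round(4).tolist(),s["finger_force"])
c=cam("scene");t=cam("top")
cv2.imwrite("pics/s2.png",c["image"]);cv2.imwrite("pics/t2.png",t["image"])
cv2.imwrite("pics/g2.png",np.hstack([cv2.resize(c["image"][225:325,340:440],(400,400),interpolation=cv2.INTER_CUBIC),cv2.resize(t["image"][190:290,340:440],(400,400),interpolation=cv2.INTER_CUBIC)]))
E
```

```text
time: 4.9
eef_pos: [0.5384, 0.1103, 0.097]
tcp_rot: [0.706, 0.705, -0.048, 0.05]
contact_force: [0.4, 0.5, -6.6]
opening: 0.452
finger_force: 63.1
[[0.0019, 1.0, 0.003], [0.9903, -0.0015, -0.1389], [-0.1389, 0.0032, -0.9903]] 63.07284951210022
```

View pics/g2.png

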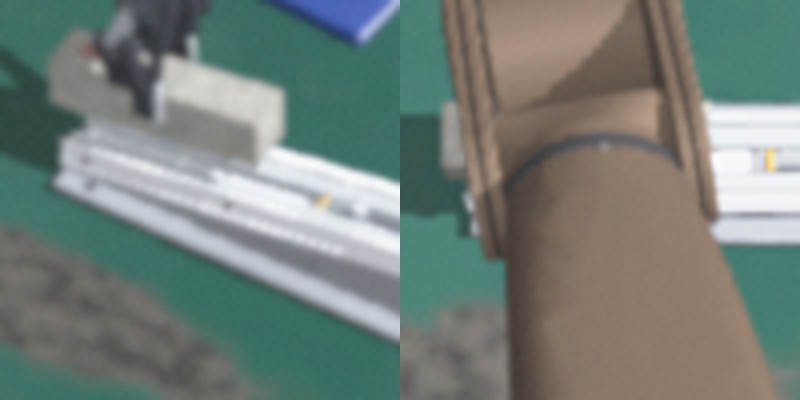

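Run:
```python
from h import *
t=cam("top"); m=t["image"].astype(int)
for u in (452,454,456,458): print(u,m[208:242,u].max(1).tolist(), (m[208:242,u,1]-m[208:242,u,2]).tolist())
s=get_state();e=np.array(s["eef_pos"]);print(e)
zc=np.array([0,.139,.990]);xc=np.array([0,-.990,.139])
for dx in(.02,-.02):
  for h in(10,-31): print(dx,h,np.round(proj(t,e+np.array([dx,0,0])+zc*h/1e3-.075*xc),1))
```

```text
452 [128, 130, 131, 130, 131, 129, 129, 133, 166, 224, 247, 248, 244, 237, 244, 245, 245, 245, 226, 178, 168, 155, 146, 151, 185, 234, 245, 245, 244, 241, 239, 243, 242, 227] [54, 55, 54, 56, 55, 54, 56, 46, 25, 7, 0, 0, 0, 3, 3, 3, 2, 4, 5, 4, 2, 1, 1, 1, 4, 6, 3, 2, 3, 4, 2, 0, 0, 1]
454 [129, 132, 128, 129, 129, 130, 128, 133, 164, 222, 247, 248, 244, 237, 244, 245, 245, 245, 226, 179, 170, 155, 147, 151, 187, 234, 246, 245, 244, 241, 240, 244, 242, 228] [56, 56, 55, 55, 55, 56, 56, 49, 27, 8, 0, 0, 0, 4, 4, 3, 2, 4, 5, 5, 3, 0, 0, 1, 4, 5, 3, 3, 2, 3, 1, 1, 0, 1]
456 [130, 130, 129, 129, 129, 128, 130, 133, 164, 223, 247, 248, 244, 237, 244, 245, 245, 245, 227, 179, 170, 154, 147, 150, 186, 235, 246, 245, 245, 242, 240, 244, 243, 227] [55, 54, 54, 54, 54, 55, 56, 48, 25, 8, 0, 0, 0, 4, 3, 3, 3, 3, 6, 4, 2, 2, 0, 1, 5, 4, 3, 3, 3, 3, 2, 0, 0, 1]
458 [128, 130, 128, 130, 130, 129, 128, 132, 157, 220, 247, 248, 244, 237, 244, 245, 245, 245, 228, 178, 170, 155, 146, 150, 186, 235, 246, 245, 245, 241, 240, 244, 242, 227] [54, 55, 56, 54, 55, 55, 56, 49, 27, 11, 0, 0, 0, 3, 3, 3, 3, 4, 5, 5, 1, 0, 1, 1, 3, 4, 2, 2, 3, 3, 2, 1, 1, 1]
[0.53830215 0.11032668 0.09708836]
0.02 10 [352.  214.7]
0.02 -31 [353.4 218.3]
-0.02 10 [351.8 230.9]
-0.02 -31 [353.2 234.1]
```

Run:
```python
from h import *
t=cam("top"); I=t["image"].astype(int); m=I.max(2)
for u in (349,350,351,352,353): print(u,(I[208:242,u,1]-I[208:242,u,2]).tolist())
hsv=cv2.cvtColor(t["image"],cv2.COLOR_BGR2HSV); y=((hsv[...,0]>12)&(hsv[...,0]<30)&(hsv[...,1]>110)); y[:,:420]=0;y[:,445:]=0;y[:222]=0;y[238:]=0
v,u=np.nonzero(y);print("yellow",u.mean(),v.mean(),len(u),v.min(),v.max())
for z in(.05,.055,.06): print(z,"catch",onz(t,u.mean(),v.mean(),z),"slot",onz(t,455,229.9,z))
# wall outer top edges / rail symmetric features at u=470: 
print(m[210:250,470].tolist())
```

```text
349 [54, 54, 54, 52, 54, 55, 53, 51, 53, 48, 41, 28, 26, 23, 24, 24, 27, 24, 27, 23, 24, 23, 22, 23, 29, 32, 33, 30, 32, 31, 32, 31, 31, 31]
350 [52, 53, 52, 54, 54, 54, 53, 41, 31, 26, 21, 17, 13, 11, 11, 13, 12, 12, 12, 12, 12, 9, 8, 12, 17, 25, 29, 31, 31, 31, 32, 31, 33, 31]
351 [51, 49, 53, 54, 55, 56, 49, 24, 9, 5, 3, 4, 2, 0, 1, 1, 1, 2, 1, 3, 3, 1, 1, 1, 4, 8, 20, 30, 31, 29, 32, 31, 29, 31]
352 [25, 30, 37, 47, 51, 53, 44, 18, 2, -1, -2, -1, -2, -1, -2, -1, -3, 1, -3, -1, -1, 0, -1, 0, -1, 2, 11, 24, 29, 28, 28, 29, 30, 31]
353 [-7, -4, 2, 10, 16, 23, 22, 8, -1, -1, -2, -2, -2, -1, -1, -1, -2, -2, -2, -3, -2, -2, -2, -1, -1, 0, 8, 23, 32, 28, 30, 29, 30, 31]
yellow 432.0 229.5 2 228 231
0.05 catch [ 0.53547099 -0.01668912  0.05      ] slot [ 0.53574477 -0.07407596  0.05      ]
0.055 catch [ 0.53446941 -0.01566843  0.055     ] slot [ 0.53474217 -0.07284137  0.055     ]
0.06 catch [ 0.53346783 -0.01464774  0.06      ] slot [ 0.53373957 -0.07160679  0.06      ]
[132, 131, 130, 131, 127, 129, 142, 202, 241, 246, 239, 233, 244, 246, 246, 246, 238, 193, 174, 156, 146, 150, 187, 236, 246, 246, 245, 242, 242, 246, 242, 213, 189, 161, 161, 201, 226, 229, 228, 228]
```

```bash
python3 -m jog '[[0.7,0,-3,8,0,0,0],[0.7,0,-3,16,0,0,0],[0.7,0,-3,20,0,0,0],[0.7,0,-3,22,0,0,0],[0.7,0,-3,23,0,0,0],[0.7,0,-3,23,0,0,0]]'
python3 -m jog '[[0.7,0,0,1,0,0,0],[0.7,0,0,2,0,0,0],[0.7,0,0,2,0,0,0]]'
python3 -m jog '[[0.7,0,0,1,0,0,0],[0.7,0,0,2,0,0,0],[0.7,0,0,2,0,0,0]]'
```

```text
time: 5.7
eef_pos: [0.5338, 0.1073, 0.0731]
tcp_rot: [0.706, 0.705, -0.05, 0.049]
contact_force: [-2.5, 0.6, -2.5]
opening: 0.456
finger_force: 63.7
time: 6.0
eef_pos: [0.5339, 0.1068, 0.0699]
tcp_rot: [0.706, 0.705, -0.049, 0.049]
contact_force: [0.6, -0.2, -6.0]
opening: 0.455
finger_force: 63.3
time: 6.3
eef_pos: [0.5342, 0.1068, 0.0695]
tcp_rot: [0.706, 0.705, -0.05, 0.049]
contact_force: [-4.4, 2.4, 2.3]
opening: 0.456
finger_force: 64.2
```

```bash
python3 -m jog '[[0.7,0,0,0.5,0,0,0],[0.7,0,0,0.5,0,0,0],[0.7,0,0,0.5,0,0,0]]'
python3 -m jog '[[0.7,0,-1,0.5,0,0,0],[0.7,0,-1,0.5,0,0,0],[0.7,0,-1,0.5,0,0,0]]'
```

```text
time: 6.6
eef_pos: [0.5342, 0.1068, 0.0695]
tcp_rot: [0.706, 0.705, -0.049, 0.049]
contact_force: [-5.0, 2.2, 3.6]
opening: 0.457
finger_force: 64.9
time: 6.9
eef_pos: [0.5341, 0.1068, 0.0694]
tcp_rot: [0.706, 0.705, -0.049, 0.05]
contact_force: [-3.9, 3.1, 5.1]
opening: 0.456
finger_force: 64.8
```

```bash
python3 -m jog '[[0.45,0,-1,0,0,0,0],[0.3,0,-1,0,0,0,0],[0.2,0,-1,0,0,0,0],[0.2,0,-1,0,0,0,0],[0.2,0,-1,0,0,0,0]]'
python3 -m jog '[[0.2,0,0,-30,0,0,0],[0.2,0,0,-60,0,0,0],[0.4,50,0,-60,0,0,0],[0.7,95,0,-60,0,0,0],[1,140,0,-60,0,0,0],[1,180,0,-60,0,0,0],[1,180,0,-60,0,0,0],[1,180,0,-60,0,0,0]]'
python3 - <<'E'
from h import *
c=cam("scene");t=cam("top")
cv2.imwrite("pics/s3.png",c["image"]);cv2.imwrite("pics/t3.png",t["image"])
cv2.imwrite("pics/g3.png",np.hstack([cv2.resize(c["image"][225:325,340:440],(400,400),interpolation=cv2.INTER_CUBIC),cv2.resize(t["image"][190:290,340:440],(400,400),interpolation=cv2.INTER_CUBIC)]))
E
```

```text
time: 7.4
eef_pos: [0.5323, 0.1064, 0.0676]
tcp_rot: [0.706, 0.705, -0.049, 0.049]
contact_force: [-0.0, 0.3, 0.2]
opening: 0.796
finger_force: 0.0
time: 8.2
eef_pos: [0.5321, 0.2938, 0.1014]
tcp_rot: [0.705, 0.705, -0.05, 0.049]
contact_force: [-0.4, -0.6, -0.0]
opening: 0.001
finger_force: 0.0
```

View pics/g3.png

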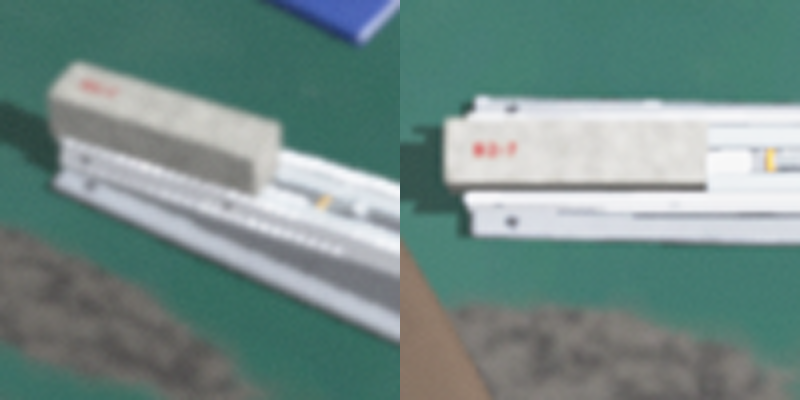

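The prism lies in the channel, square to it, in the lower end and clear of the yellow catch mark. I'll check its height and position numerically.

Run:
```python
from h import *
t=cam("top");c=cam("scene")
g=lambda p,o:((p[0]+.5)/4-.5+o[0],(p[1]+.5)/4-.5+o[1])
T=[g(p,(340,190)) for p in[(47,120),(306,121),(306,184),(46,184)]]
S=[g(p,(340,225)) for p in[(77,62),(281,124),(255,152),(52,100)]]
O=np.array([.535,.172,.029]);xc=np.array([0,-.9903,.1392]);zc=np.array([0,.1392,.9903])
for a,b in zip(T,S):
    X,e=tri(t,a,c,b);d=X-O;print(X.round(4),round(e,4),"chute",(d@xc).round(4),(-d[0]*-1).round(4),(d@zc).round(4))
```

```text
[0.5526 0.1857 0.0667] 0.0002 chute -0.0083 0.0176 0.0393
[0.551  0.0289 0.0897] 0.0016 chute 0.1501 0.016 0.0402
[0.511  0.0301 0.0968] 0.0027 chute 0.1499 -0.024 0.0474
[0.5139 0.1848 0.0616] 0.0021 chute -0.0081 -0.0211 0.034
```

```bash
python3 -m jog '[[1,0,1,30,0,0,0],[1,0,1,58,0,0,0],[1,-30,1,58,0,0,0],[1,-60,1,58,0,0,0],[1,-75,1,58,0,0,0],[1,-80,1,58,0,0,0],[1,-80,1,58,0,0,0],[1,-80,1,58,0,0,0]]'
python3 - <<'E'
from h import *
s=get_state();d=np.array(s["eef_pos"])-[.535,.172,.029];print(d@[0,-.9903,.1392],d@[0,.1392,.9903],s["contact_force"])
c=cam("scene")
cv2.imwrite("pics/g4.png",cv2.resize(c["image"][215:315,330:430],(500,500),interpolation=cv2.INTER_CUBIC))
E
```

```text
time: 9.2
eef_pos: [0.5336, 0.2063, 0.056]
tcp_rot: [0.706, 0.705, -0.049, 0.049]
contact_force: [0.3, 0.5, 0.3]
opening: -0.003
finger_force: 0.0
-0.030228566723146673 0.031540825041578284 [0.27085596 0.51365841 0.26336995]
```

View pics/g4.png

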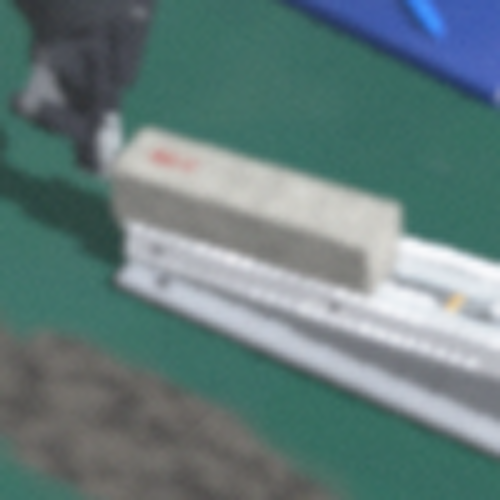

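The closed fingers (scene px ≈352,247) stand just behind the prism's lower end, with their tips above the rails. I'll start pushing.

```bash
python3 -m jog '[[1,-4,0,0,0,0,0],[1,-8,0,0,0,0,0],[1,-10,0,0,0,0,0],[1,-12,0,0,0,0,0],[1,-14,0,0,0,0,0],[1,-16,0,0,0,0,0],[1,-18,0,0,0,0,0],[1,-20,0,0,0,0,0]]'
python3 -m jog '[[1,-3,0,0,0,0,0],[1,-6,0,0,0,0,0],[1,-9,0,0,0,0,0],[1,-12,0,0,0,0,0],[1,-16,0,0,0,0,0],[1,-20,0,0,0,0,0],[1,-24,0,0,0,0,0],[1,-28,0,0,0,0,0]]'
```

```text
time: 10.05
eef_pos: [0.5332, 0.186, 0.0584]
tcp_rot: [0.706, 0.705, -0.049, 0.049]
contact_force: [0.1, 4.2, -1.9]
opening: -0.001
finger_force: 2.2
time: 10.85
eef_pos: [0.5331, 0.1579, 0.0624]
tcp_rot: [0.706, 0.705, -0.049, 0.049]
contact_force: [0.8, 4.3, -0.6]
opening: -0.001
finger_force: 2.2
```

```bash
R='' ; python3 -m jog '[[1,-4,0,0,0,0,0],[1,-8,0,0,0,0,0],[1,-12,0,0,0,0,0],[1,-16,0,0,0,0,0],[1,-20,0,0,0,0,0],[1,-24,0,0,0,0,0],[1,-28,0,0,0,0,0],[1,-32,0,0,0,0,0],[1,-36,0,0,0,0,0],[1,-40,0,0,0,0,0],[1,-44,0,0,0,0,0],[1,-48,0,0,0,0,0]]'
python3 -m jog '[[1,-3,0,0,0,0,0],[1,-6,0,0,0,0,0],[1,-9,0,0,0,0,0],[1,-12,0,0,0,0,0],[1,-15,0,0,0,0,0],[1,-18,0,0,0,0,0],[1,-21,0,0,0,0,0],[1,-24,0,0,0,0,0],[1,-27,0,0,0,0,0],[1,-30,0,0,0,0,0],[1,-33,0,0,0,0,0],[1,-36,0,0,0,0,0]]'
```

```text
time: 12.05
eef_pos: [0.533, 0.1104, 0.069]
tcp_rot: [0.706, 0.705, -0.049, 0.049]
contact_force: [-0.3, 4.4, -1.6]
opening: -0.004
finger_force: 2.2
time: 13.25
eef_pos: [0.533, 0.0749, 0.074]
tcp_rot: [0.706, 0.705, -0.049, 0.049]
contact_force: [-0.5, 3.6, -1.8]
opening: 0.006
finger_force: 2.1
```

```bash
python3 -m jog '[[1,-3,0,0,0,0,0],[1,-6,0,0,0,0,0],[1,-9,0,0,0,0,0],[1,-12,0,0,0,0,0],[1,-15,0,0,0,0,0],[1,-18,0,0,0,0,0],[1,-21,0,0,0,0,0],[1,-24,0,0,0,0,0],[1,-27,0,0,0,0,0],[1,-30,0,0,0,0,0],[1,-33,0,0,0,0,0],[1,-36,0,0,0,0,0]]'
python3 -m jog '[[1,-3,0,0,0,0,0],[1,-6,0,0,0,0,0],[1,-9,0,0,0,0,0],[1,-12,0,0,0,0,0],[1,-15,0,0,0,0,0],[1,-18,0,0,0,0,0],[1,-21,0,0,0,0,0],[1,-24,0,0,0,0,0],[1,-27,0,0,0,0,0],[1,-30,0,0,0,0,0]]'
python3 - <<'E'
from h import *
c=cam("scene");t=cam("top")
cv2.imwrite("pics/g5.png",np.hstack([cv2.resize(c["image"][235:335,400:500],(400,400),interpolation=cv2.INTER_CUBIC),cv2.resize(t["image"][190:290,440:540],(400,400),interpolation=cv2.INTER_CUBIC)]))
E
```

```text
time: 14.45
eef_pos: [0.5329, 0.0392, 0.079]
tcp_rot: [0.706, 0.705, -0.049, 0.049]
contact_force: [0.4, 2.7, -1.6]
opening: -0.001
finger_force: 2.1
time: 15.45
eef_pos: [0.5328, 0.0095, 0.0832]
tcp_rot: [0.706, 0.705, -0.049, 0.049]
contact_force: [0.1, 4.0, -2.3]
opening: -0.001
finger_force: 2.0
```

View pics/g5.png

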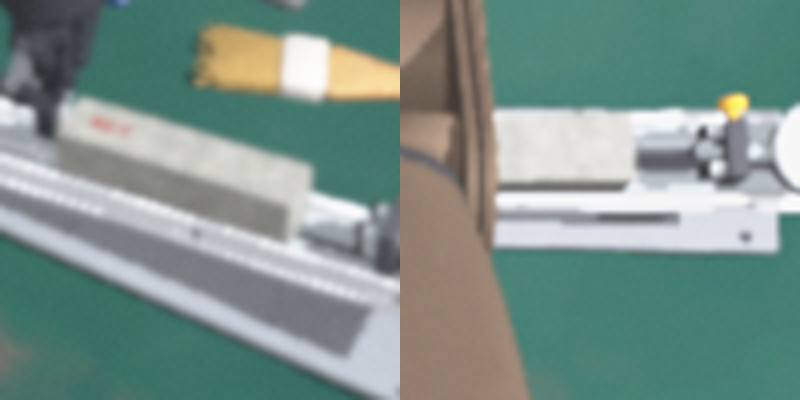

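The prism's front is at top px ≈(499,230), with the plunger and shoulders a few centimetres ahead. I'll creep on while watching the force.

```bash
python3 -m jog '[[1,-1.5,0,0,0,0,0],[1,-3,0,0,0,0,0],[1,-4.5,0,0,0,0,0],[1,-6,0,0,0,0,0],[1,-7.5,0,0,0,0,0],[1,-9,0,0,0,0,0],[1,-10.5,0,0,0,0,0],[1,-12,0,0,0,0,0]]'
python3 -m jog '[[1,-1,0,0,0,0,0],[1,-2,0,0,0,0,0],[1,-3,0,0,0,0,0],[1,-4,0,0,0,0,0],[1,-5,0,0,0,0,0]]'
```

```text
time: 16.35
eef_pos: [0.5328, -0.0022, 0.0849]
tcp_rot: [0.706, 0.705, -0.049, 0.049]
contact_force: [-0.4, 3.8, -2.2]
opening: 0.003
finger_force: 2.1
time: 16.85
eef_pos: [0.5328, -0.0071, 0.0856]
tcp_rot: [0.706, 0.705, -0.049, 0.049]
contact_force: [0.6, 4.3, -2.0]
opening: 0.0
finger_force: 2.1
```

```bash
python3 -m jog '[[1,-1,0,0,0,0,0],[1,-2,0,0,0,0,0],[1,-3,0,0,0,0,0],[1,-4,0,0,0,0,0]]'
```

```text
time: 17.25
eef_pos: [0.5328, -0.0111, 0.0861]
tcp_rot: [0.706, 0.705, -0.049, 0.049]
contact_force: [-0.8, 4.7, -0.5]
opening: -0.0
finger_force: 2.1
```

```bash
python3 -m jog '[[1,-1,0,0,0,0,0],[1,-2,0,0,0,0,0],[1,-3,0,0,0,0,0],[1,-4,0,0,0,0,0]]'|sed -n '2p;4p'
python3 -m jog '[[1,-1,0,0,0,0,0],[1,-2,0,0,0,0,0],[1,-3,0,0,0,0,0],[1,-4,0,0,0,0,0]]'|sed -n '2p;4p'
```

```text
eef_pos: [0.5329, -0.0151, 0.0867]
contact_force: [0.4, 3.9, -1.8]
eef_pos: [0.5328, -0.0191, 0.0873]
contact_force: [-0.4, 3.9, -1.4]
```

```bash
python3 -m jog '[[1,-1,0,0,0,0,0],[1,-2,0,0,0,0,0],[1,-3,0,0,0,0,0]]'|sed -n '2p;4p'
```

```text
eef_pos: [0.5328, -0.022, 0.0877]
contact_force: [-0.2, 4.2, -2.3]
```

```bash
python3 -m jog '[[1,-1,0,0,0,0,0],[1,-2,0,0,0,0,0],[1,-3,0,0,0,0,0],[1,-4,0,0,0,0,0]]'|sed -n '2p;4p'
python3 -m jog '[[1,-1,0,0,0,0,0],[1,-2,0,0,0,0,0],[1,-3,0,0,0,0,0]]'|sed -n '2p;4p'
```

```text
eef_pos: [0.5328, -0.026, 0.0882]
contact_force: [1.2, 2.4, -2.3]
eef_pos: [0.5327, -0.0281, 0.0886]
contact_force: [-0.1, 7.7, -1.2]
```

```bash
python3 -m jog '[[1,-1,0,0,0,0,0],[1,-2,0,0,0,0,0],[1,-3,0,0,0,0,0]]'|sed -n '2p;4p'
```

```text
eef_pos: [0.5326, -0.0305, 0.0889]
contact_force: [0.2, 10.5, -1.0]
```

```bash
python3 -m jog '[[1,-0.5,0,0,0,0,0],[1,-1,0,0,0,0,0],[1,-1,0,0,0,0,0]]'|sed -n '2p;4p'
```

```text
eef_pos: [0.5326, -0.0313, 0.089]
contact_force: [0.2, 10.7, -1.2]
```

```bash
python3 -m jog '[[1,-0.5,0,0,0,0,0],[1,-1,0,0,0,0,0],[1,-1,0,0,0,0,0]]'|sed -n '2p;4p'
```

```text
eef_pos: [0.5326, -0.0321, 0.0891]
contact_force: [0.1, 10.4, -0.5]
```

```bash
python3 -m jog '[[1,-0.5,0,0,0,0,0],[1,-1,0,0,0,0,0],[1,-1,0,0,0,0,0]]'|sed -n '2p;4p'
```

```text
eef_pos: [0.5326, -0.0323, 0.0891]
contact_force: [0.5, 12.7, 0.0]
```

```bash
python3 -m jog '[[1,-0.5,0,0,0,0,0],[1,-1,0,0,0,0,0],[1,-1,0,0,0,0,0]]'|sed -n '2p;4p'
```

```text
eef_pos: [0.5326, -0.0326, 0.0892]
contact_force: [0.2, 15.8, -0.3]
```

```bash
python3 -m jog '[[1,-0.2,0,0,0,0,0],[1,-0.2,0,0,0,0,0],[1,-0.2,0,0,0,0,0],[1,-0.2,0,0,0,0,0],[1,-0.2,0,0,0,0,0]]'|sed -n '2p;4p'
python3 -m jog '[[1,-0.4,0,0,0,0,0],[1,-0.4,0,0,0,0,0],[1,-0.4,0,0,0,0,0],[1,-0.4,0,0,0,0,0]]'|sed -n '2p;4p'
```

```text
eef_pos: [0.5325, -0.0326, 0.0892]
contact_force: [0.1, 15.1, -1.3]
eef_pos: [0.5325, -0.0327, 0.0892]
contact_force: [0.3, 17.4, 0.3]
```

```bash
python3 -m jog '[[1,2,0,0,0,0,0],[1,4,0,0,0,0,0],[1,7,0,0,0,0,0],[1,12,0,0,0,0,0],[1,30,0,0,0,0,0],[1,45,0,-40,0,0,0],[1,80,0,-80,0,0,0],[1,120,0,-100,0,0,0],[1,170,0,-100,0,0,0],[1,220,0,-100,0,0,0],[1,270,0,-100,0,0,0],[1,270,0,-100,0,0,0]]'
python3 - <<'E'
from h import *
c=cam("scene");t=cam("top")
cv2.imwrite("pics/g6.png",np.hstack([cv2.resize(c["image"][240:320,420:500],(400,400),interpolation=cv2.INTER_CUBIC),cv2.resize(t["image"][190:270,430:510],(400,400),interpolation=cv2.INTER_CUBIC)]))
E
```

```text
time: 22.65
eef_pos: [0.5331, 0.2492, 0.1508]
tcp_rot: [0.704, 0.707, -0.049, 0.05]
contact_force: [0.7, -1.0, -0.8]
opening: -0.002
finger_force: 0.0
```

View pics/g6.png

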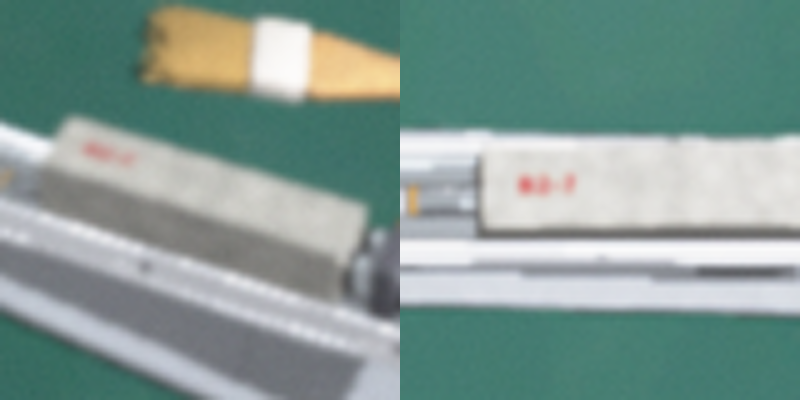

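The prism sits up against the plunger and shoulders (top px 446 onward). The raised catch tip is visible just behind its lower end, at (444,230). The 5–6 mm of plunger travel before the hard stop agrees with the catch having snapped.

```bash
python3 -c "
from plant import workorder
print(workorder.sign_off())"
```

```text
the job is handed in; nothing more can be done
None
```

The job is handed in at about 23 s of the 64 s allowed: the prism went up over the catch and was pressed against the top stop at about 15–17 N, and the arm was then withdrawn. The last picture shows the catch up behind it, but the sign-off returned no verdict.

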